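Lay out the kit for the marking job

TASK

Pick out the four pieces of the marking kit from among the tools on the bench (the LED driver, the dark fixture bar, the square gauge block and the round screw tin) and set each one down, not dropped, in the grey kit tray whose well has its shape, so that it lies flat and right way up on the well's floor, inside the rim. Leave the screwdriver and the marker where they lie.

Things in the scene. Friction and masses are not known exactly. Their poses are not given: they have to be found in the camera images.
- driver_mid (a point): the LED driver: a light grey ribbed metal-cased box, 64 x 122 x 39 mm high, 0.42 kg, lying flat. All four pieces start on a blue-grey mat 2 mm thick, fixed to the bench (a parts organiser 45 mm high stands behind it towards the middle of the bench, from x = 0.62 on). Point: its centre, 19.5 mm above its underside; its x runs along the 64 mm width (grasp across it), y along the 122 mm length
- bar_mid (a point): the fixture bar: a plain dark grey straight bar, 22 x 118 x 20 mm high, 0.11 kg. Point: its centre, 10 mm above its underside; x across the 22 mm width (grasp across it), y along the 118 mm length
- block_mid (a point): the gauge block: a plain light ground block, 36 x 36 x 30 mm high, 0.26 kg. Point: its centre, 15 mm above its underside; x and y square to its sides
- tin_mid (a point): the screw tin: a flat round closed tin with a green lid, 66 mm across and 22 mm high, 0.09 kg. Point: its centre, 11 mm above its underside (the lid, 17 to 22 mm up, is 66 mm across, the body below 64 mm)
- tray_large_well (a point): the large kit tray: shallow grey tray with a dark liner, oblong well 80 x 138 mm (x by y), 8 mm wider all round than the LED driver. Well floor 3 mm above the bench, rim 6 mm wide with its top 8 mm above the bench (5 mm above the well floor); a small flat hanging lug sticks out at the +y end. Fixed to the bench. Point: centre of the well floor; z up
- tray_slim_well (a point): the slim kit tray: shallow grey tray with a dark liner, long narrow well 38 x 134 mm (x by y), 8 mm wider all round than the fixture bar. Well floor 3 mm above the bench, rim 6 mm wide with its top 8 mm above the bench (5 mm above the well floor); a small flat hanging lug sticks out at the +y end. Fixed to the bench. Point: centre of the well floor; z up
- tray_square_well (a point): the small square kit tray: shallow grey tray with a dark liner, well 52 x 52 mm, 8 mm wider all round than the gauge block. Well floor 3 mm above the bench, rim 6 mm wide with its top 8 mm above the bench (5 mm above the well floor); a small flat hanging lug sticks out at the +y end. Fixed to the bench. Point: centre of the well floor; z up
- tray_round_well (a point): the round kit tray: shallow grey tray with a dark liner, round well 82 mm across, 8 mm wider all round than the screw tin. Well floor 3 mm above the bench, rim 6 mm wide with its top 8 mm above the bench (5 mm above the well floor); a small flat hanging lug sticks out at the +y end. Fixed to the bench. Point: centre of the well floor; z up
- screwdriver_mid (a point): screwdriver with a dark blue handle, 180 mm long, handle 29 mm thick, lying loose on the bench pointing roughly to or from the robot, between the parts and the trays; to be left alone. Point: half-way along it, on its axis 14.5 mm above the bench; its y runs along it towards the handle end
- marker_mid (a point): black and white felt marker, 138 mm long, 17 mm thick, lying loose on the bench on the far side of the parts from the trays; to be left alone. Point: half-way along it, 8.5 mm above the bench; y runs along it

How it is judged:
At the end, for the whole second after the job is handed in: Driver in the large, bar in the slim, block in the square, tin in the round tray: each within 13 mm of the well centre (anywhere inside the rim is), within 3 mm of resting height on its floor, upright within 0.08 rad, at rest; screwdriver and marker within 3 cm of their start (horizontal distance between driver_mid and tray_large_well below 0.013 m and z of driver_mid in the frame of tray_large_well between 0.0165 and 0.0225 m and angle between each of driver_mid, bar_mid, block_mid, tin_mid's own z axis and vertical below 0.08 rad and linear speed of each of driver, bar, block, tin below 0.02 m/s and horizontal distance between bar_mid and tray_slim_well below 0.013 m and z of bar_mid in the frame of tray_slim_well between 0.007 and 0.013 m and horizontal distance between block_mid and tray_square_well below 0.013 m and z of block_mid in the frame of tray_square_well between 0.012 and 0.018 m and horizontal distance between tin_mid and tray_round_well below 0.013 m and z of tin_mid in the frame of tray_round_well between 0.008 and 0.014 m and distance of each of screwdriver_mid, marker_mid from where it was at the start of the episode below 0.03 m); the robot touches nothing.
It fails at once if a piece is dropped into its tray from more than about 4 cm (faster than 0.9 m/s just above or in the tray) ((linear speed of driver above 0.9 m/s and horizontal distance between driver_mid and tray_large_well below 0.05 m and z of driver_mid in the frame of tray_large_well below 0.0495 m) or (linear speed of bar above 0.9 m/s and horizontal distance between bar_mid and tray_slim_well below 0.05 m and z of bar_mid in the frame of tray_slim_well below 0.04 m) or (linear speed of block above 0.9 m/s and horizontal distance between block_mid and tray_square_well below 0.05 m and z of block_mid in the frame of tray_square_well below 0.045 m) or (linear speed of tin above 0.9 m/s and horizontal distance between tin_mid and tray_round_well below 0.05 m and z of tin_mid in the frame of tray_round_well below 0.041 m)).
It fails at once if the screwdriver is shifted by more than 3 cm (distance of screwdriver_mid from where it was at the start of the episode above 0.03 m).
It fails at once if the marker is shifted by more than 3 cm (distance of marker_mid from where it was at the start of the episode above 0.03 m).
It also fails if it takes over 88 s, if anything falls off the work surface, if the arm or the gripper's body presses on something with over 40 N, if the wrist force passes 120 N, or if a joint passes its speed limit or range.

ROBOT

A 6-joint arm with a two-finger parallel gripper is mounted at the origin on a cart in front of the work surface, level with it; the furniture and walls round the work are solid. World frame = base frame: x ahead of the robot, y to its left, z up, the work surface at z = 0. Lengths are in m, angles in rad, forces in N, time in s.
With the tool pointing down it reaches from about 0.25 to 0.725 m from the base axis. Payload 4 kg.
Tool frame: the origin (TCP) lies midway between the tips of the shut fingers; the grasp point (between the pads) lies 19 mm behind it; z points along the fingers, y is the direction in which the jaws open and shut (so a half turn about z gives the same grasp; the last joint's range is limited). The gripper opens to 85 mm and grips with 20 to 120 N. Pads are 22 mm wide; open, the fingers measure 114 mm over their backs; the gripper's body (76 mm by 85 mm) begins 54 mm behind the grasp point. The pads swing forward as they close: fully open they stand 13 mm farther back than shut.
Start: joints at [1.333, 0.241, 0.005, 1.335, 0, 1.571], TCP at [0.118, 0.486, 0.231] pointing down, gripper open.
Joint ranges: [-2.72, 2.72], [-1.05, 1.87], [-1.09, 1.28], [-1.99, 2.15], [-1.42, 1.44], [-3.14, 3.14]. Speed limits (rad/s): [2.79, 2.79, 3.14, 3.14, 3.14, 3.14].

INTERFACE

Orientations are given as a unit quaternion [x, y, z, w].
In Python, from workcell import bot, vision gives the robot as it stands. The module is installed in compiled form; this text tells all that it offers.
- The arm moves only by the tool send_rows, never from a script. Its argument "targets" is a list that holds one entry, the list of rows, each a list of 5 numbers: the shift along the world's x, y, z in cm, then the turn about the world's z in rad, then the finger opening in cm, from 0 to 8.54. A call has 1 to 12 rows; each row is the pose to reach, as a shift and turn from the pose commanded when the call began; what a row does not reach only later rows make up. A row lasts 1/8 s, in which the tool goes at most 62.5 mm and 10.7 degrees, less where a joint would pass 70% of its speed; a pose out of reach is approached as far as the arm can. A call with a gripper value outside its range is refused whole. The fingers move at their own pace and stop on an object; the grip force is fixed at half the most. Time passes only in rows, so rows that repeat a pose let the fingers close. It gives the time, the measured TCP pose, the force and the opening at its end, in the units of the state.
- bot.get_obs(): the state, without advancing time (a new reading comes with each control period).
- vision.camera(name): name is "scene" or "top" or "wrist"; returns the picture (384x512x3 uint8, red, green, blue); there is no depth.
- vision.get_calibration(name): a dict with "vertical_fov" (degrees; the focal length in pixels is half the picture's height over the tangent of half this angle, whatever the lens; pixels are square), "cx", "cy" (the principal point, pixels), "rvec" (rotation vector, rad) and "tvec" (3), from world to camera coordinates, as OpenCV has them; the wrist camera has in their place "T_tool_cam" (4x4, takes a point from camera to tool coordinates, whose origin is the TCP and whose axes are the flange's). Camera axes: x right, y down, z forward; pixel columns grow to the right and rows downward; lengths in m; the calibration is good to about 2 mm. The wrist camera is an equidistant fisheye: a pixel r from the principal point sees the ray r / f radians off the axis. A picture is of the moment at which its call begins: read the wrist's pose just before it. get_calibration takes no time and is no camera call.
- bot.job_done(): hands the job in, once; it reports no verdict.
Trained networks look in the newest picture that a camera, given by its name, has taken for a name from the list of things; names that differ only in an ending like _2 or _b are one class to them, and where a whole thing is asked for, a point or a joint stands for the part that bears it (a point fixed in the world has none). Each returns a list of dicts, best first, with "score" (0 to 1); they miss things now and then, are a little off and sometimes report something else, mostly with a low value. They report only what shows in the picture. A call takes as long as a camera call.
- vision.boxes_of(target, camera): "uv" ([column, row] in pixels, amid what is visible of it).
The state is a dict: "clock": time; "joint_pos": joint angles; "joint_vel": joint speeds; "tau": joint torques, N m; "eef_pos": TCP position; "tool_rot": TCP orientation; "ft_force": force on the tool from outside, world axes, zero at the start; "ft_torque": the same for the moment, N m; "grip_width": finger opening in m.
Only numpy, scipy, OpenCV 4.12 (cv2) and the standard library are available. Lean on these libraries where they do the work, as an engineer would, in place of code of your own. Each camera call takes 0.05 s, during which the arm holds its last target.

## Working session

There is one attempt and no reset: what is moved stays moved. The work goes in short steps, Python scripts to look and compute and a tool call to move; the robot and the scene stay as the last step left them, time stands still between calls to the robot, and variables do not carry over. Pictures are saved under pics/ and viewed, and the job is handed in when it is done.

Besides the shell and the picture viewer there is one more tool, called after ">>>" by a JSON object that holds its "api" and its "payload". send_rows: Moves the arm, as the interface text tells. Its arguments: {"type":"object","properties":{"targets":{"type":"array"}},"required":["targets"]}

```bash
mkdir -p pics; cat > h.py <<'E'
import numpy as np, cv2
from workcell import bot, vision
from scipy.spatial.transform import Rotation as R
def ray(name,uv,obs=None):
    c=vision.get_calibration(name); f=192/np.tan(np.radians(c['vertical_fov'])/2)
    u=np.array([(uv[0]-c['cx'])/f,(uv[1]-c['cy'])/f])
    if name=='wrist':
        th=np.hypot(*u); d=np.array([*(u*np.sinc(th/np.pi)),0]) if 0 else np.array([*(u/th*np.sin(th)),np.cos(th)])
        T=np.array(c['T_tool_cam']); Rt=R.from_quat(obs['tool_rot']).as_matrix()
        return Rt@T[:3,3]+obs['eef_pos'], Rt@T[:3,:3]@d
    Rm=cv2.Rodrigues(np.array(c['rvec'],float))[0]
    return -Rm.T@np.array(c['tvec'],float).ravel(), Rm.T@np.array([*u,1])
def at(name,uv,z,obs=None):
    o,d=ray(name,uv,obs); return o+d*(z-o[2])/d[2]
def proj(name,P):
    c=vision.get_calibration(name); f=192/np.tan(np.radians(c['vertical_fov'])/2)
    K=np.array([[f,0,c['cx']],[0,f,c['cy']],[0,0,1.]])
    return cv2.projectPoints(np.array(P,float).reshape(-1,1,3),np.array(c['rvec'],float),np.array(c['tvec'],float),K,None)[0].reshape(-1,2)
def save(im,fn): cv2.imwrite('pics/'+fn,cv2.cvtColor(im,cv2.COLOR_RGB2BGR))
E
python3 - <<'E'
from h import *
o=bot.get_obs(); print(o['clock'],o['eef_pos'],o['tool_rot'],o['grip_width'])
for n in ['scene','top','wrist']:
    im=vision.camera(n); save(im,n+'0.png'); save(im,n+'0.png'); print(n,vision.get_calibration(n))
    np.save(n+'0.npy',im)
E
```

```text
0.0 [0.11763247 0.48530035 0.23041574] [ 1.18616062e-01  9.92939638e-01 -1.04412634e-03 -1.21805279e-04] 0.08558997631764095
scene {'vertical_fov': 46.59043432903719, 'cx': 257.1756120230165, 'cy': 189.61700225586083, 'rvec': array([ 2.00285153, -1.25506764,  0.53662432]), 'tvec': array([-0.2548858 ,  0.34387762,  0.97351981])}
top {'vertical_fov': 57.107754375069824, 'cx': 259.486673991133, 'cy': 189.077890043339, 'rvec': array([ 2.18196403, -2.11926767,  0.18888208]), 'tvec': array([-0.06847355,  0.50562288,  1.10521109])}
wrist {'vertical_fov': 65.70646984690485, 'cx': 251.12422775082567, 'cy': 184.2532870288771, 'T_tool_cam': array([[ 2.52886159e-05, -9.51022771e-01, -3.09120832e-01,
         7.90451805e-02],
       [ 9.99999983e-01, -3.17419729e-05,  1.79463655e-04,
         3.16785056e-04],
       [-1.80486128e-04, -3.09120831e-01,  9.51022754e-01,
        -1.42471310e-01],
       [ 0.00000000e+00,  0.00000000e+00,  0.00000000e+00,
         1.00000000e+00]])}
```

View pics/top0.png

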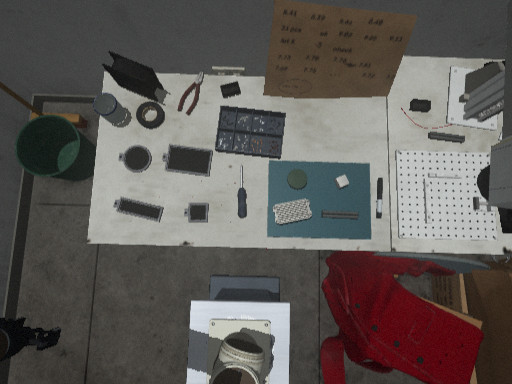

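View pics/scene0.png

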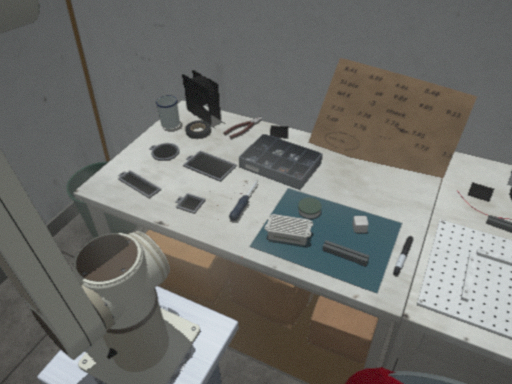

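View pics/wrist0.png

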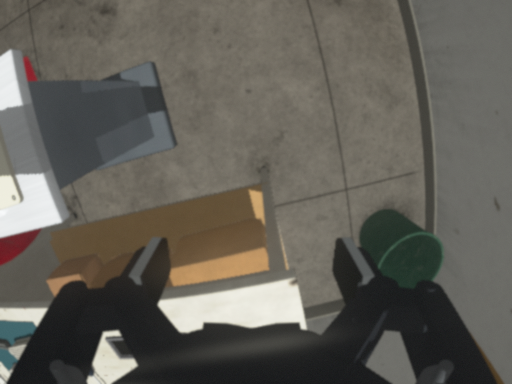

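```bash
python3 - <<'E'
from h import *
H=dict(driver_mid=.041,bar_mid=.022,block_mid=.032,tin_mid=.024,tray_large_well=.003,tray_slim_well=.003,tray_square_well=.003,tray_round_well=.003,screwdriver_mid=.0145,marker_mid=.0085)
for n,z in H.items():
    r=vision.boxes_of(n,'top')
    print(n,[(np.round(d['uv'],1).tolist(),round(d['score'],2),np.round(at('top',d['uv'],z),3)[:2].tolist()) for d in r[:3]])
print(bot.get_obs()['clock'])
E
```

```text
driver_mid [([289.4, 213.0], 0.63, [0.432, -0.152])]
bar_mid [([338.7, 215.8], 0.56, [0.43, -0.316])]
block_mid [([343.2, 179.9], 0.61, [0.548, -0.329])]
tin_mid [([300.3, 179.1], 0.85, [0.547, -0.188])]
tray_large_well [([186.9, 160.5], 0.97, [0.603, 0.193])]
tray_slim_well [([139.9, 212.1], 0.94, [0.424, 0.337]), ([298.1, 179.0], 0.2, [0.552, -0.184])]
tray_square_well [([198.3, 214.4], 0.8, [0.422, 0.145])]
tray_round_well [([139.9, 155.7], 0.56, [0.615, 0.352])]
screwdriver_mid [([239.0, 205.5], 0.8, [0.455, 0.012])]
marker_mid [([378.0, 199.1], 0.47, [0.491, -0.452])]
0.65
```

```bash
python3 - <<'E'
from h import *
im=np.load('top0.npy')
save(cv2.resize(im[155:245,260:390],None,fx=6,fy=6,interpolation=cv2.INTER_CUBIC),'c1.png')
save(cv2.resize(im[135:230,105:255],None,fx=5,fy=5,interpolation=cv2.INTER_CUBIC),'c2.png')
E
```

```text
(no output)
```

View pics/c1.png

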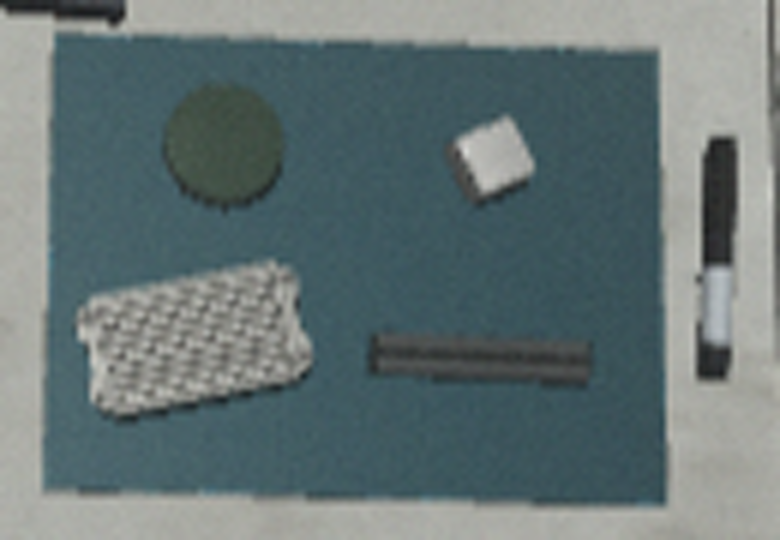

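View pics/c2.png

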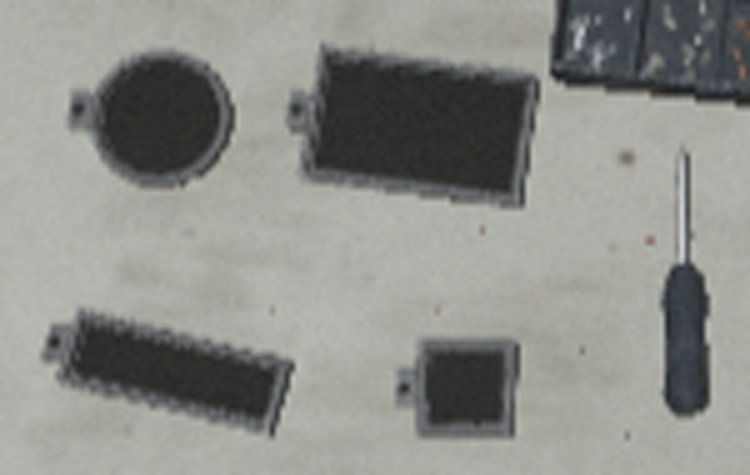

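```bash
python3 - <<'E'
from h import *
im=np.load('top0.npy'); hsv=cv2.cvtColor(im,cv2.COLOR_RGB2HSV)
print('cam',ray('top',(0,0))[0])
def go(nm,mask,roi,z):
    m=np.zeros(im.shape[:2],np.uint8); x0,y0,x1,y1=roi; m[y0:y1,x0:x1]=mask[y0:y1,x0:x1]*255
    n,l,s,c=cv2.connectedComponentsWithStats(m); k=1+np.argmax(s[1:,4])
    cs=max(cv2.findContours((l==k).astype(np.uint8),cv2.RETR_EXTERNAL,cv2.CHAIN_APPROX_NONE)[0],key=len)[:,0]
    P=np.array([at('top',p,z)[:2] for p in cs],np.float32)
    r=cv2.minAreaRect(P*1000); b=cv2.boxPoints(r); e=[b[1]-b[0],b[2]-b[1]]; e=max(e,key=np.linalg.norm)
    ang=np.degrees(np.arctan2(e[1],e[0]))%180
    print(nm,s[k,4],'cen',np.round(r[0],1),'size',np.round(r[1],1),'long-axis deg',round(ang,1),'centroid',np.round(at('top',c[k],z)[:2]*1000,1))
v=hsv[...,2]; s=hsv[...,1]; h=hsv[...,0]
dark=v<70
go('large',dark,(160,138,215,182),.003)
go('round',dark,(120,142,155,175),.003)
go('slim',dark,(113,196,166,224),.003)
go('square',dark,(186,200,212,226),.003)
mat=(s>85)&(h>88)&(h<112)
for nm,roi,z in [('tin',(283,165,312,194),.024),('block',(330,170,355,194),.032),('driver',(270,195,316,228),.041),('bar',(318,207,362,223),.022)]:
    go(nm,~mat,roi,z)
# only bright top for block
go('blocktop',v>140,(330,170,355,194),.032)
E
```

```text
cam [ 0.33129833 -0.03216044  1.17091494]
large 892 cen [607.2 188.9] size [138.   77.3] long-axis deg 84.2 centroid [606.9 188.6]
round 430 cen [606.5 362.8] size [76.7 76.9] long-axis deg 94.3 centroid [606.4 363. ]
slim 405 cen [435.8 341. ] size [133.   36.4] long-axis deg 78.2 centroid [435.6 340.7]
square 209 cen [430.3 148.3] size [46.8 49.4] long-axis deg 92.9 centroid [430.7 148.3]
tin 723 cen [ 547.8 -177.7] size [95.7 93.6] long-axis deg 1.0 centroid [ 548.5 -174.9]
block 350 cen [ 548.2 -325.4] size [79.9 68.5] long-axis deg 89.8 centroid [ 550.4 -325.2]
driver 1311 cen [ 439.6 -162.3] size [103.3 146.5] long-axis deg 91.6 centroid [ 439.2 -154.3]
bar 336 cen [ 436.9 -320.3] size [125.9  41.6] long-axis deg 86.9 centroid [ 435.4 -319.7]
blocktop 99 cen [ 546.1 -326. ] size [32.4 33.2] long-axis deg 118.1 centroid [ 545.8 -325.7]
```

```bash
python3 - <<'E'
from h import *
im=np.load('top0.npy'); L=cv2.cvtColor(im,cv2.COLOR_RGB2LAB).astype(float)
ref=np.median(L[225:235,275:360].reshape(-1,3),0); D=np.linalg.norm(L-ref,axis=2); v=im.max(2); print(ref)
def go(nm,mask,roi,z):
    m=np.zeros(im.shape[:2],np.uint8); x0,y0,x1,y1=roi; m[y0:y1,x0:x1]=mask[y0:y1,x0:x1]*255
    n,l,s,c=cv2.connectedComponentsWithStats(m); k=1+np.argmax(s[1:,4])
    cs=max(cv2.findContours((l==k).astype(np.uint8),cv2.RETR_EXTERNAL,cv2.CHAIN_APPROX_NONE)[0],key=len)[:,0]
    P=np.array([at('top',p,z)[:2] for p in cs],np.float32)
    r=cv2.minAreaRect(P*1000); b=cv2.boxPoints(r); e=[b[1]-b[0],b[2]-b[1]]; e=max(e,key=np.linalg.norm)
    ang=np.degrees(np.arctan2(e[1],e[0]))%180
    print(nm,s[k,4],'cen',np.round(r[0],1),'size',np.round(r[1],1),'long-axis deg',round(ang,1),'centroid',np.round(at('top',c[k],z)[:2]*1000,1))
for t in (18,25):
  for nm,roi,z in [('tin',(283,165,312,194),.024),('block',(330,170,355,194),.032),('driver',(270,195,316,228),.041),('bar',(318,207,362,223),.022)]:
    go(nm,D>t,roi,z)
go('driverbright',v>110,(270,195,316,228),.041)
E
```

```text
[ 94. 120. 121.]
tin 93 cen [ 543.2 -177.8] size [63.5 62.1] long-axis deg 64.6 centroid [ 537.7 -183.6]
block 129 cen [ 542.2 -324.4] size [41.9 39.1] long-axis deg 26.2 centroid [ 543.4 -325.9]
driver 783 cen [ 437.7 -160.4] size [ 72.5 122.1] long-axis deg 103.1 centroid [ 438.5 -160.2]
bar 161 cen [ 432.1 -318.6] size [ 23.7 122. ] long-axis deg 90.1 centroid [ 431.2 -321.2]
tin 27 cen [ 523.8 -180.7] size [20.9 56.9] long-axis deg 98.6 centroid [ 522.8 -183.5]
block 122 cen [ 542.  -325.1] size [41.6 38.6] long-axis deg 23.6 centroid [ 543.6 -325.8]
driver 722 cen [ 438.7 -160.3] size [ 68.8 121.5] long-axis deg 102.5 centroid [ 439.2 -159.6]
bar 69 cen [ 430.9 -318.4] size [121.7  19.6] long-axis deg 86.9 centroid [ 435.4 -315.2]
driverbright 709 cen [ 440.7 -159.9] size [ 66.7 121.4] long-axis deg 102.4 centroid [ 440.3 -159.1]
```

>>> {"api": "send_rows", "payload": {"targets": [[[36,-17.5,5,-1.1,8.5],[36,-17.5,5,-1.1,8.5],[36,-17.5,5,-1.1,8.5],[36,-17.5,5,-1.1,8.5],[36,-17.5,5,-1.1,8.5],[36,-17.5,5,-1.1,8.5],[36,-17.5,5,-1.1,8.5],[36,-17.5,5,-1.1,8.5],[36,-17.5,5,-1.1,8.5],[36,-17.5,5,-1.1,8.5]]]}}

```text
clock: 1.9
eef_pos: [0.4767, 0.3116, 0.2813]
tool_rot: [0.619, 0.785, -0.0, -0.0]
ft_force: [-0.3, -0.4, -0.0]
grip_width: 0.0849
```

```bash
python3 - <<'E'
from h import *
o=bot.get_obs(); im=vision.camera('wrist'); save(im,'w1.png'); np.save('w1.npy',im)
import pickle; pickle.dump(o,open('w1.pkl','wb'))
print(o['clock'],o['eef_pos'],R.from_quat(o['tool_rot']).as_matrix().round(3),o['joint_pos'],np.abs(o['joint_vel']).max())
E
```

```text
1.9 [0.4766809  0.31158696 0.28132116] [[-0.233  0.973 -0.   ]
 [ 0.973  0.233 -0.   ]
 [ 0.    -0.    -1.   ]] [5.78863510e-01 3.70080456e-01 3.12899253e-01 1.51400078e+00
 1.49977530e-04 1.91490699e+00] 0.003128712582546565
```

View pics/w1.png

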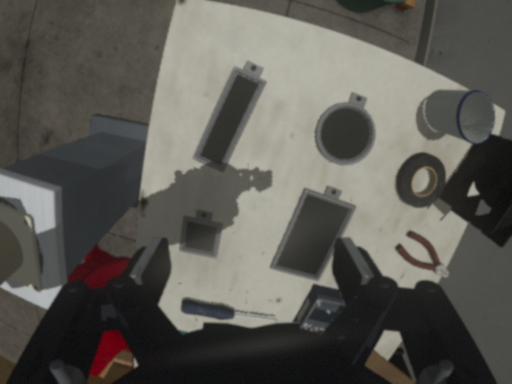

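```bash
cat > seg.py <<'E'
from h import *
import pickle
def go(nm,im,mask,seed,z,o,r=70,zs=None):
    m=np.zeros(im.shape[:2],np.uint8); x0,y0=max(0,int(seed[0]-r)),max(0,int(seed[1]-r)); m[y0:y0+2*r,x0:x0+2*r]=mask[y0:y0+2*r,x0:x0+2*r]
    m=cv2.morphologyEx(m,cv2.MORPH_OPEN,np.ones((3,3),np.uint8))
    n,l,s,c=cv2.connectedComponentsWithStats(m); k=l[int(seed[1]),int(seed[0])]
    if k==0: print(nm,'seed off'); return
    cs=max(cv2.findContours((l==k).astype(np.uint8),cv2.RETR_EXTERNAL,cv2.CHAIN_APPROX_NONE)[0],key=len)[:,0]
    P=np.array([at('wrist',p,z,o)[:2] for p in cs],np.float32)
    rr=cv2.minAreaRect(P*1000); b=cv2.boxPoints(rr); e=max([b[1]-b[0],b[2]-b[1]],key=np.linalg.norm)
    print(nm,s[k,4],'cen',np.round(rr[0],1),'size',np.round(rr[1],1),'long deg',round(np.degrees(np.arctan2(e[1],e[0]))%180,1),'centroid',np.round(P.mean(0)*1000,1))
E
python3 - <<'E'
from seg import *
im=np.load('w1.npy'); o=pickle.load(open('w1.pkl','rb')); v=im.max(2)
for p in [(230,118),(345,132),(314,233),(201,236)]: print(im[p[1],p[0]],end=' ')
print()
for t in (75,):
  for nm,p in [('slim',(230,118)),('round',(345,132)),('large',(314,233))]: go(nm,im,(v<t),p,.003,o)
for t in (50,60,70): go('square',im,(v<t),(201,236),.003,o,30)
E
```

```text
[49 50 47] [51 51 47] [55 55 50] [49 46 43] 
slim 2191 cen [435.5 336.5] size [139.4  40.8] long deg 81.9 centroid [436.8 335.8]
round 2030 cen [608.5 365.4] size [78.7 75.1] long deg 14.5 centroid [607.6 365.3]
large 5980 cen [661.7 139.4] size [146.7 287.4] long deg 136.6 centroid [666.  149.5]
square seed off
square 817 cen [422.5 165.8] size [64.8 49.2] long deg 42.6 centroid [423.9 165.6]
square 1146 cen [429.6 162.5] size [62.7 70.8] long deg 91.6 centroid [426.9 162.9]
```

```bash
python3 - <<'E'
from h import *
im=np.load('w1.npy')
im=np.clip(im.astype(float)*1.6,0,255).astype(np.uint8)
a=cv2.resize(im[55:175,185:275],None,fx=5,fy=5,interpolation=cv2.INTER_CUBIC)
b=cv2.resize(im[205:260,170:230],None,fx=6,fy=6,interpolation=cv2.INTER_CUBIC)
c=np.zeros((600,800,3),np.uint8); c[:600,:450]=a; c[:330,440+0:800]=b; save(c,'z1.png')
save(cv2.resize(im[175:290,260:365],None,fx=5,fy=5,interpolation=cv2.INTER_CUBIC),'z2.png')
E
```

```text
(no output)
```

View pics/z1.png

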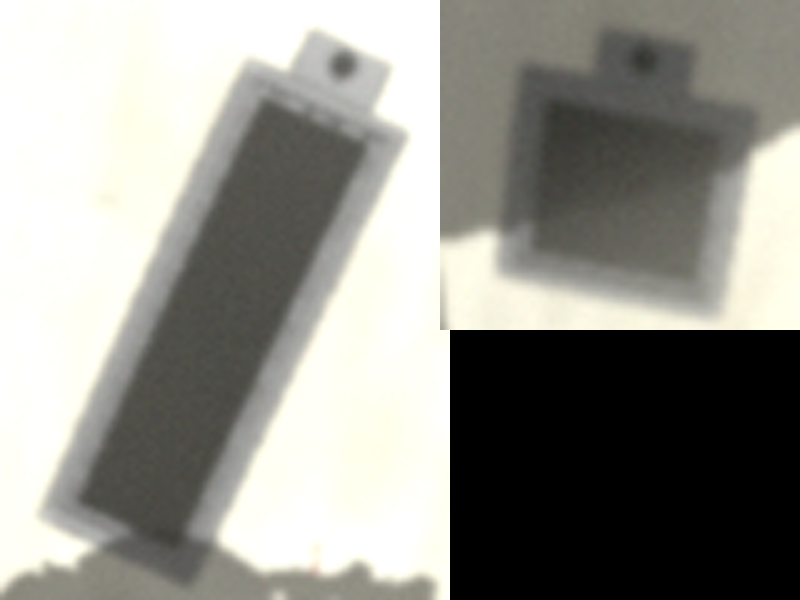

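View pics/z2.png

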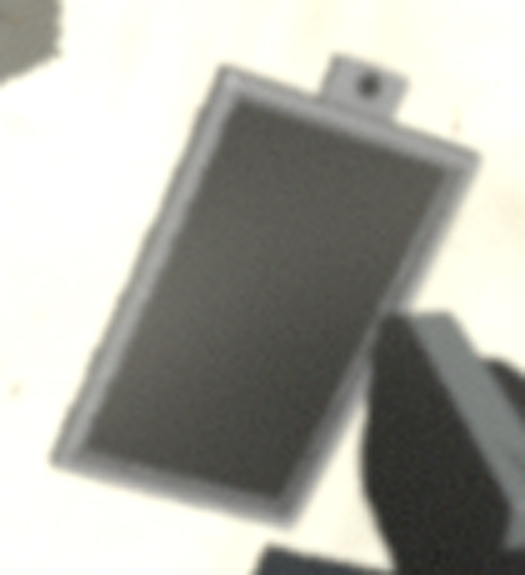

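```bash
python3 - <<'E'
from seg import *
o=pickle.load(open('w1.pkl','rb'))
def q(nm,c,s,off,z):
    P=np.array([at('wrist',(p[0]/s+off[0]-.5,p[1]/s+off[1]-.5),z,o)[:2]*1000 for p in c])
    e=(P[0]+P[1]-P[2]-P[3])/2; w=(P[1]+P[2]-P[0]-P[3])/2
    print(nm,P.mean(0).round(1),'L',np.linalg.norm(e).round(1),'W',np.linalg.norm(w).round(1),'ydir',np.degrees(np.arctan2(e[1],e[0])).round(1),'xdir',np.degrees(np.arctan2(w[1],w[0])).round(1))
for z in (.008,):
  q('slim',[(245,60),(407,132),(192,588),(40,515)],5,(185,55),z)
  q('square',[(80,62),(318,105),(282,315),(58,270)],6,(170,205),z)
  q('large',[(225,65),(480,157),(290,527),(55,462)],5,(260,175),z)
q('slimfloor',[(260,97),(370,145),(182,545),(78,500)],5,(185,55),.003)
q('sqfloor',[(100,97),(280,130),(255,280),(90,247)],6,(170,205),.003)
E
```

```text
slim [436.3 341.9] L 143.3 W 49.0 ydir 78.2 xdir -12.2
square [431.  153.6] L 64.7 W 62.9 ydir 92.4 xdir 2.5
large [606.2 192.6] L 147.6 W 89.5 ydir 84.4 xdir -6.5
slimfloor [436.6 342.3] L 127.4 W 33.4 ydir 78.2 xdir -10.9
sqfloor [430. 151.] L 46.8 W 47.5 ydir 93.4 xdir 2.5
```

>>> {"api": "send_rows", "payload": {"targets": [[[1,-62,0,0,8.5],[1,-62,0,0,8.5],[1,-62,0,0,8.5],[1,-62,0,0,8.5],[1,-62,0,0,8.5],[1,-62,0,0,8.5],[1,-62,0,0,8.5],[1,-62,0,0,8.5],[1,-62,0,0,8.5],[1,-62,0,0,8.5],[1,-62,0,0,8.5],[1,-62,0,0,8.5]]]}}

```text
clock: 3.45
eef_pos: [0.4877, -0.3081, 0.2812]
tool_rot: [0.62, 0.785, 0.0, -0.0]
ft_force: [0.1, 0.3, 0.5]
grip_width: 0.0851
```

```bash
python3 - <<'E'
from h import *
o=bot.get_obs(); im=vision.camera('wrist'); save(im,'w2.png'); np.save('w2.npy',im)
import pickle; pickle.dump(o,open('w2.pkl','wb'))
print(o['clock'],o['eef_pos'],o['joint_pos'],np.abs(o['joint_vel']).max())
E
```

```text
3.45 [ 0.48773302 -0.30812006  0.28115918] [-5.63695755e-01  3.86452171e-01  3.36479527e-01  1.52164160e+00
  5.03633687e-04  7.73538920e-01] 0.024273193345042108
```

View pics/w2.png

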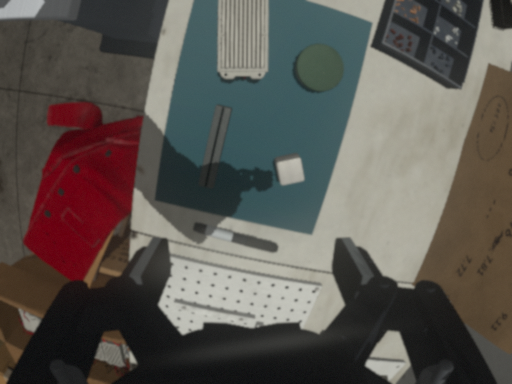

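```bash
python3 - <<'E'
from h import *
im=np.load('w2.npy')
im=np.clip(im.astype(float)*1.5,0,255).astype(np.uint8)
a=cv2.resize(im[95:195,190:310],None,fx=6.5,fy=6,interpolation=cv2.INTER_CUBIC)
a=cv2.resize(im[95:195,190:310],None,fx=6,fy=6,interpolation=cv2.INTER_CUBIC);save(a,'z3.png')
a=cv2.resize(im[0:100,210:350],None,fx=5,fy=5,interpolation=cv2.INTER_CUBIC);save(a,'z4.png')
E
```

```text
(no output)
```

View pics/z3.png

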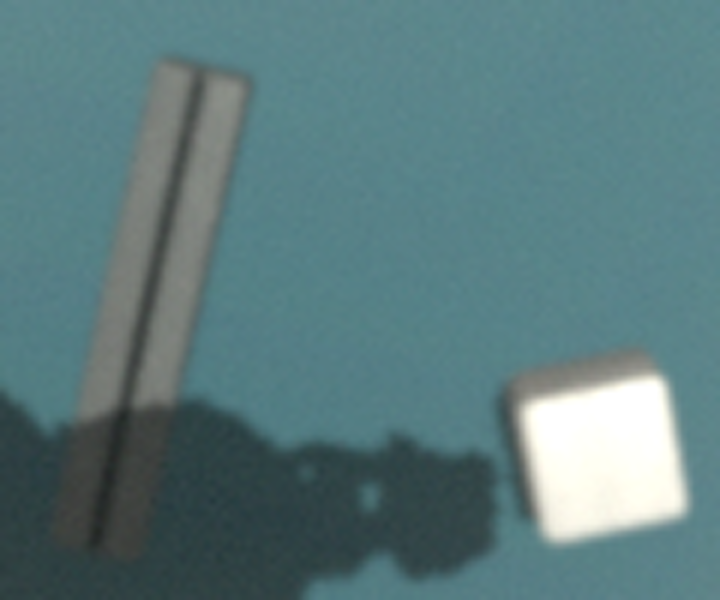

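View pics/z4.png

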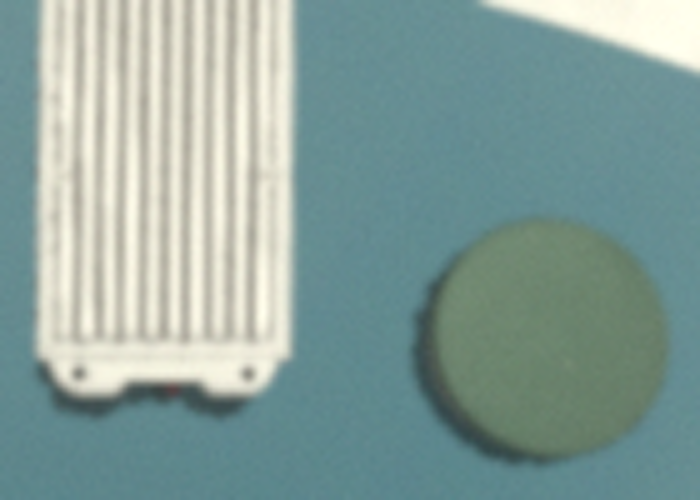

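```bash
python3 - <<'E'
from seg import *
o=pickle.load(open('w2.pkl','rb'))
def q(nm,c,s,off,z):
    P=np.array([at('wrist',(p[0]/s+off[0]-.5,p[1]/s+off[1]-.5),z,o)[:2]*1000 for p in c])
    e=(P[0]+P[1]-P[2]-P[3])/2; w=(P[1]+P[2]-P[0]-P[3])/2
    print(nm,P.mean(0).round(1),'L',np.linalg.norm(e).round(1),'W',np.linalg.norm(w).round(1),'ydir',np.degrees(np.arctan2(e[1],e[0])).round(1),'xdir',np.degrees(np.arctan2(w[1],w[0])).round(1))
q('bar',[(158,62),(252,80),(137,558),(52,540)],6,(190,95),.022)
q('block',[(520,405),(665,375),(690,510),(548,545)],6,(190,95),.032)
q('tin',[(432,218),(668,218),(668,460),(432,460)],5,(210,0),.024)
q('driver part',[(40,0),(297,0),(292,360),(38,360)],5,(210,0),.041)
b=np.array([at('wrist',(x/5+209.5,396/5-.5),.041,o) for x in (43,290)])[:,:2]*1000
print('driver bottom end',b, b.mean(0)+61*np.array([np.cos(np.radians(102.4)),np.sin(np.radians(102.4))]))
E
```

```text
bar [ 437.5 -317.1] L 116.2 W 21.2 ydir 88.9 xdir 1.2
block [ 547.4 -323.2] L 33.5 W 33.9 ydir 116.1 xdir 26.8
tin [ 551.2 -175. ] L 66.9 W 65.7 ydir 104.0 xdir 16.8
driver part [ 442.3 -161.2] L 96.8 W 64.7 ydir 102.9 xdir 12.8
driver bottom end [[ 425.19679103 -224.41462842]
 [ 486.09257969 -210.35102355]] [ 442.54583041 -157.80581701]
```

>>> {"api": "send_rows", "payload": {"targets": [[[-4.6,14.9,-14,-0.012,8.5],[-4.6,14.9,-14,-0.012,8.5],[-4.6,14.9,-14,-0.012,8.5],[-4.6,14.9,-14,-0.012,8.5],[-4.6,14.9,-18,-0.012,8.5],[-4.6,14.9,-21,-0.012,8.5],[-4.6,14.9,-21,-0.012,8.5]]]}}

```text
clock: 4.38
eef_pos: [0.4398, -0.1576, 0.07]
tool_rot: [0.624, 0.782, -0.001, -0.002]
ft_force: [0.3, 0.4, 0.2]
grip_width: 0.0851
```

```bash
python3 - <<'E'
from h import *
o=bot.get_obs(); im=vision.camera('wrist'); save(im,'w3.png')
print(o['clock'],o['eef_pos'])
E
```

```text
4.375 [ 0.43976815 -0.15756392  0.07000706]
```

View pics/w3.png

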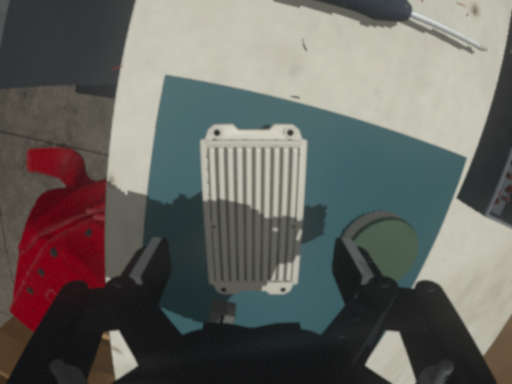

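```bash
python3 - <<'E'
from h import *
o=bot.get_obs(); print(o['eef_pos'])
P=np.array([at('wrist',p,.041,o)[:2]*1000 for p in [(201,141),(308,141),(299,285),(207,285),(253,125),(255,292)]]); print(P.round(1),P[:4].mean(0),P[4:].mean(0))
d=P[4]-P[5];print(np.degrees(np.arctan2(d[1],d[0])))
E
```

```text
[ 0.44120775 -0.158431    0.07144474]
[[ 401.3 -115.9]
 [ 463.3 -101.8]
 [ 487.2 -202.8]
 [ 422.2 -217.6]
 [ 429.4 -100.1]
 [ 457.4 -215.6]] [ 443.52603274 -159.52363836] [ 443.39264079 -157.82110779]
103.65192449168772
```

>>> {"api": "send_rows", "payload": {"targets": [[[0.2,0,-3,0,8.5],[0.2,0,-5.5,0,8.5],[0.2,0,-6.5,0,8.5],[0.2,0,-6.5,0,8.5],[0.2,0,-6.5,0,5],[0.2,0,-6.5,0,5],[0.2,0,-6.5,0,5],[0.2,0,-6.5,0,5],[0.2,0,-6.5,0,5]]]}}

```text
clock: 5.55
eef_pos: [0.4442, -0.1605, 0.0079]
tool_rot: [0.625, 0.781, -0.0, 0.001]
ft_force: [-2.0, -0.8, 6.7]
grip_width: 0.0625
```

>>> {"api": "send_rows", "payload": {"targets": [[[0,0,1,0,5],[0,0,3,0,5],[0,0,7,0,5],[0,0,11,0,5],[0,0,11,0,5]]]}}

```text
clock: 6.18
eef_pos: [0.4465, -0.161, 0.1198]
tool_rot: [0.625, 0.781, 0.001, 0.004]
ft_force: [-0.4, -0.3, -4.7]
grip_width: 0.0621
```

```bash
python3 - <<'E'
from h import *
im=vision.camera('wrist'); save(im,'w4.png'); o=bot.get_obs()
print(o['clock'],o['eef_pos'],o['ft_force'],o['ft_torque'],R.from_quat(o['tool_rot']).as_matrix().round(3)[:,1])
E
```

```text
6.225 [ 0.44483042 -0.16041196  0.11763217] [ 0.2940596   0.22425814 -4.46793047] [-0.01137756  0.06922003 -0.02414672] [0.976 0.219 0.003]
```

View pics/w4.png

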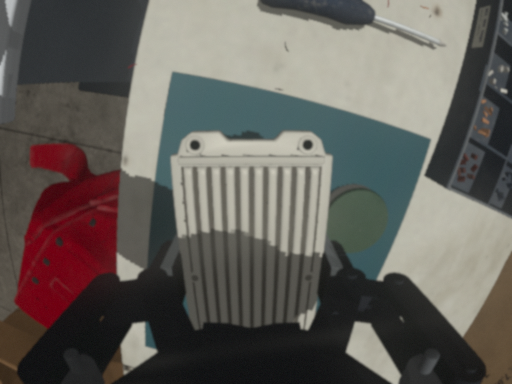

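```bash
python3 - <<'E'
from h import *
o=bot.get_obs(); z=o['eef_pos'][2]+.0335; print(o['eef_pos'])
P=np.array([at('wrist',p,z,o)[:2]*1000 for p in [(173,155),(332,155),(253,132),(253,329)]]); print(P.round(1),P[2:].mean(0),np.linalg.norm(P[2]-P[3]))
d=P[2]-P[3];print(np.degrees(np.arctan2(d[1],d[0])))
E
```

```text
[ 0.44483042 -0.16041196  0.11763217]
[[ 403.6 -112.3]
 [ 463.1  -99. ]
 [ 431.6  -97.4]
 [ 453.2 -192.3]] [ 442.4042396  -144.87738125] 97.31122353329495
102.81687811431622
```

>>> {"api": "send_rows", "payload": {"targets": [[[16.2,34.9,0,-0.32,5],[16.2,34.9,0,-0.32,5],[16.2,34.9,0,-0.32,5],[16.2,34.9,0,-0.32,5],[16.2,34.9,0,-0.32,5],[16.2,34.9,0,-0.32,5],[16.2,34.9,0,-0.32,5],[16.2,34.9,-3,-0.32,5],[16.2,34.9,-6,-0.32,5],[16.2,34.9,-6,-0.32,5],[16.2,34.9,-6,-0.32,5]]]}}

```text
clock: 7.6
eef_pos: [0.6055, 0.1887, 0.0558]
tool_rot: [0.741, 0.671, -0.001, -0.0]
ft_force: [0.0, 0.2, -3.8]
grip_width: 0.0624
```

```bash
python3 - <<'E'
from h import *
im=vision.camera('wrist'); save(im,'w5.png'); o=bot.get_obs()
print(o['clock'],o['eef_pos'],o['ft_force'],R.from_quat(o['tool_rot']).as_matrix().round(3)[:,1])
E
```

```text
7.65 [0.60636567 0.1889842  0.05694496] [ 0.08214258  0.60466368 -4.08311003] [ 0.995 -0.099  0.001]
```

View pics/w5.png

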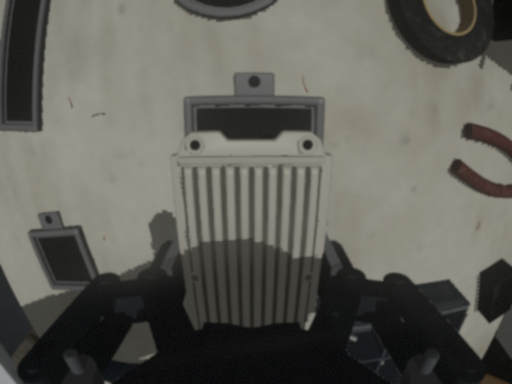

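```bash
python3 - <<'E'
from h import *
o=bot.get_obs(); print(o['eef_pos'])
for p in [(187,97),(324,97)]: print(at('wrist',p,.008,o)*1000)
P=[at('wrist',p,.008,o)[:2]*1000 for p in [(187,97),(324,97)]]
a=np.radians(84.4);print(np.mean(P,0)-75*np.array([np.cos(a),np.sin(a)]))
z=o['eef_pos'][2]+.0335
t=at('wrist',(253,132),z,o)[:2]*1000; print(t-61*np.array([np.cos(a),np.sin(a)]))
E
```

```text
[0.60636567 0.1889842  0.05694496]
[573.14188489 269.15882414   8.        ]
[661.22101611 260.6530902    8.        ]
[609.86273302 190.26390217]
[607.67855318 192.20365798]
```

>>> {"api": "send_rows", "payload": {"targets": [[[0.2,-0.1,-2,0,5],[0.2,-0.1,-3.5,0,5],[0.2,-0.1,-4.3,0,5],[0.2,-0.1,-4.7,0,5],[0.2,-0.1,-4.8,0,5],[0.2,-0.1,-4.8,0,5]]]}}

```text
clock: 8.4
eef_pos: [0.608, 0.1881, 0.009]
tool_rot: [0.741, 0.671, 0.0, 0.0]
ft_force: [-1.0, -0.4, -1.5]
grip_width: 0.062
```

>>> {"api": "send_rows", "payload": {"targets": [[[0,0,0,0,6.8],[0,0,0,0,7.5],[0,0,0,0,8.5],[0,0,0,0,8.5],[0,0,2,0,8.5],[0,0,6,0,8.5],[0,0,12,0,8.5],[0,0,12,0,8.5],[0,0,12,0,8.5]]]}}

```text
clock: 9.52
eef_pos: [0.6077, 0.1879, 0.1284]
tool_rot: [0.741, 0.671, 0.0, 0.0]
ft_force: [0.3, -1.5, -1.2]
grip_width: 0.0851
```

```bash
python3 - <<'E'
from h import *
im=vision.camera('wrist'); save(im,'w6.png'); o=bot.get_obs()
print(o['clock'],o['eef_pos'],o['ft_force'])
E
```

```text
9.575 [0.60690407 0.18765558 0.12715558] [-0.51605478  0.76385305 -0.22137036]
```

View pics/w6.png

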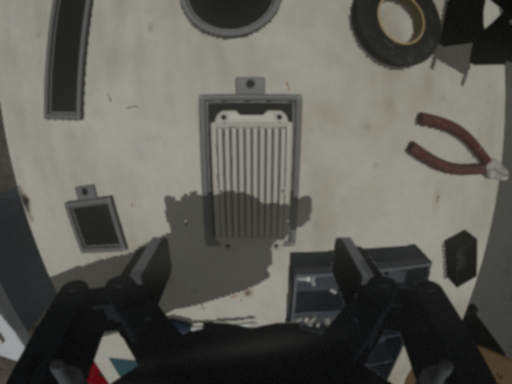

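>>> {"api": "send_rows", "payload": {"targets": [[[-5.7,-36.5,0,-0.25,8.5],[-5.7,-36.5,0,-0.25,8.5],[-5.7,-36.5,0,-0.25,8.5],[-5.7,-36.5,0,-0.25,8.5],[-5.7,-36.5,0,-0.25,8.5],[-5.7,-36.5,0,-0.25,8.5],[-5.7,-36.5,-2,-0.25,8.5],[-5.7,-36.5,-5,-0.25,8.5],[-5.7,-36.5,-5,-0.25,8.5],[-5.7,-36.5,-5,-0.25,8.5]]]}}

```text
clock: 10.82
eef_pos: [0.5505, -0.1768, 0.078]
tool_rot: [0.819, 0.574, -0.0, -0.001]
ft_force: [0.6, 0.6, 0.5]
grip_width: 0.085
```

```bash
python3 - <<'E'
from h import *
im=vision.camera('wrist'); save(im,'w7.png'); o=bot.get_obs()
print(o['clock'],o['eef_pos'],o['ft_force'],o['joint_pos'])
E
```

```text
10.875 [ 0.5512478  -0.1769016   0.07877778] [ 0.62923699  0.89571157 -0.12799015] [-3.10526130e-01  4.99828893e-01 -2.72792431e-02  1.04316245e+00
 -6.04376613e-06  1.60877022e+00]
```

View pics/w7.png

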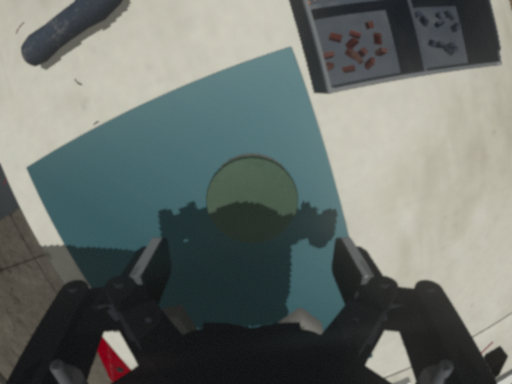

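```bash
python3 - <<'E'
from h import *
o=bot.get_obs()
P=np.array([at('wrist',p,.024,o)[:2]*1000 for p in [(207,198),(298,199),(252,156),(252,241)]]);print(P,P[:2].mean(0),P[2:].mean(0),np.linalg.norm(P[0]-P[1]),np.linalg.norm(P[2]-P[3]))
E
```

```text
[[ 523.61718016 -161.30938148]
 [ 584.48161624 -184.26556176]
 [ 564.18519619 -143.63252157]
 [ 542.01704426 -204.84289436]] [ 554.0493982  -172.78747162] [ 553.10112023 -174.23770796] 65.04971785202683 65.10097308731667
```

>>> {"api": "send_rows", "payload": {"targets": [[[0.1,0.2,-3,0,8.5],[0.1,0.2,-6,0,8.5],[0.1,0.2,-7.4,0,8.5],[0.1,0.2,-7.4,0,8.5],[0.1,0.2,-7.4,0,5],[0.1,0.2,-7.4,0,5],[0.1,0.2,-7.4,0,5],[0.1,0.2,-7.4,0,5],[0.1,0.2,-7.4,0,5]]]}}

```text
clock: 12.0
eef_pos: [0.5534, -0.1755, 0.0067]
tool_rot: [0.819, 0.574, 0.001, 0.002]
ft_force: [-0.1, -0.5, 5.1]
grip_width: 0.0639
```

>>> {"api": "send_rows", "payload": {"targets": [[[0,0,1,0,5],[0,0,3,0,5],[0,0,7,0,5],[0,0,9,0,5],[0,0,9,0,5],[0,0,9,0,5]]]}}

```text
clock: 12.75
eef_pos: [0.5512, -0.1749, 0.0937]
tool_rot: [0.819, 0.574, -0.0, -0.0]
ft_force: [-1.0, -0.6, -0.8]
grip_width: 0.0634
```

```bash
python3 - <<'E'
from h import *
im=vision.camera('wrist'); save(im,'w8.png'); o=bot.get_obs()
print(o['clock'],o['eef_pos'],o['ft_force'],o['grip_width'])
E
```

```text
12.8 [ 0.55083232 -0.17477687  0.09314363] [ 1.06081546  0.6018147  -1.66393554] 0.06310461141484786
```

View pics/w8.png

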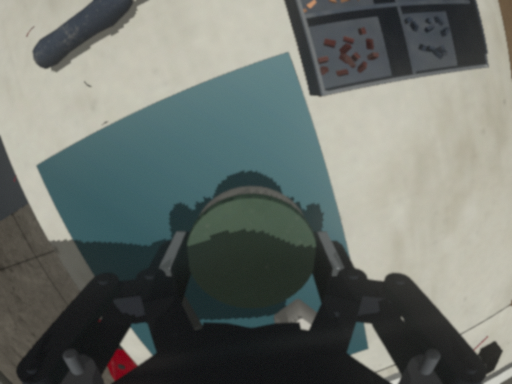

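```bash
python3 - <<'E'
from h import *
o=bot.get_obs()
im=cv2.cvtColor(cv2.imread('pics/w8.png'),cv2.COLOR_BGR2RGB)
save(cv2.resize(np.clip(im[160:330,150:350]*1.0*1.8,0,255).astype(np.uint8),None,fx=3.5,fy=3.5,interpolation=cv2.INTER_CUBIC),'z8.png')
z=o['eef_pos'][2]+.0173
P=np.array([at('wrist',p,z,o)[:2]*1000 for p in [(188,248),(316,248),(252,194),(252,310)]]);print(P.round(1),P[:2].mean(0),P[2:].mean(0),np.linalg.norm(P[0]-P[1]),np.linalg.norm(P[2]-P[3]))
E
```

```text
[[ 523.9 -158.7]
 [ 583.1 -180.2]
 [ 563.1 -142.7]
 [ 539.8 -207. ]] [ 553.45665297 -169.40663307] [ 551.4886186 -174.8381525] 62.98749217669432 68.34327203174313
```

View pics/z8.png

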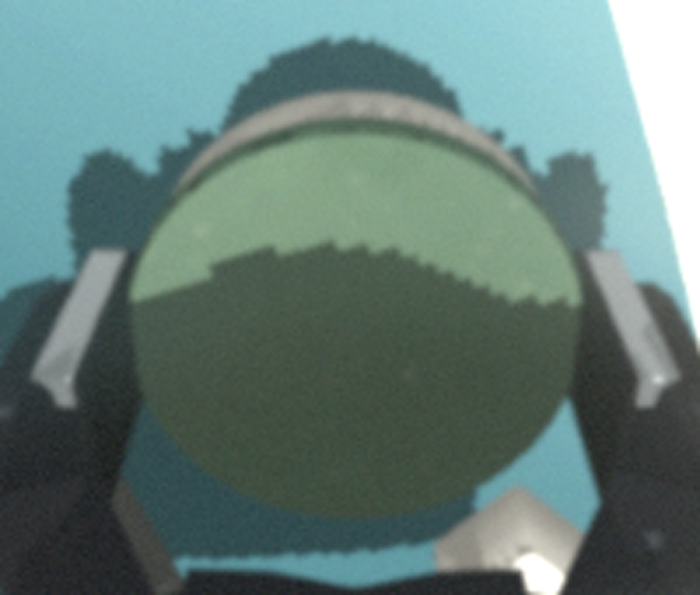

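>>> {"api": "send_rows", "payload": {"targets": [[[5.6,53.8,1,0,5],[5.6,53.8,1,0,5],[5.6,53.8,1,0,5],[5.6,53.8,1,0,5],[5.6,53.8,1,0,5],[5.6,53.8,1,0,5],[5.6,53.8,1,0,5],[5.6,53.8,1,0,5],[5.6,53.8,1,0,5],[5.6,53.8,-2,0,5],[5.6,53.8,-3.5,0,5],[5.6,53.8,-3.5,0,5]]]}}

```text
clock: 14.3
eef_pos: [0.606, 0.3612, 0.0561]
tool_rot: [0.819, 0.573, -0.003, -0.0]
ft_force: [0.2, 0.2, -0.8]
grip_width: 0.0632
```

```bash
python3 - <<'E'
from h import *
im=vision.camera('wrist'); save(im,'w9.png'); o=bot.get_obs()
save(vision.camera('scene'),'s9.png')
print(o['clock'],o['eef_pos'],o['ft_force'],o['grip_width'])
E
```

```text
14.35 [0.60713665 0.36166168 0.05796842] [-0.89724781  0.0913456  -0.90042998] 0.06301516529950177
```

View pics/w9.png

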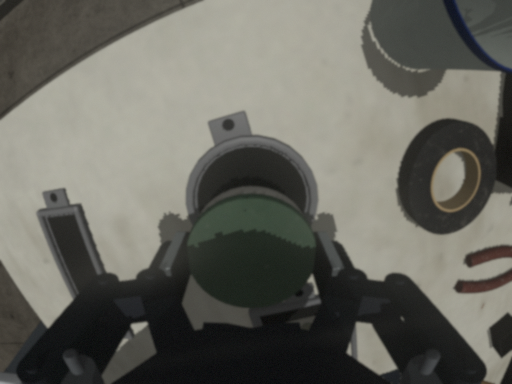

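View pics/s9.png

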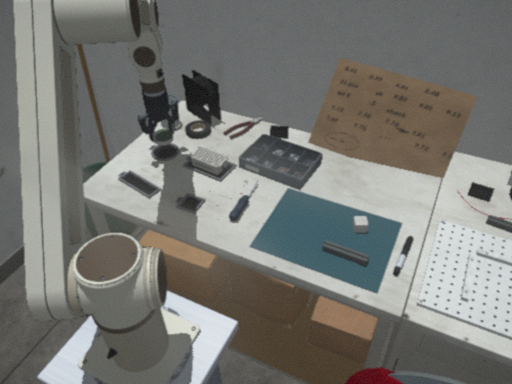

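```bash
python3 - <<'E'
from h import *
from scipy.optimize import least_squares
o=bot.get_obs()
P=np.array([at('wrist',p,.008,o)[:2]*1000 for p in [(187,193),(318,193),(250,135),(205,156),(297,156)]])
r=least_squares(lambda c:np.hypot(*(P-c).T)-47,[607,364]);print(r.x,r.fun.round(1))
z=o['eef_pos'][2]
for dz in (.0173,.012):
  Q=np.array([at('wrist',p,z+dz,o)[:2]*1000 for p in [(188,250),(316,250),(252,195),(252,307),(206,216),(300,216)]])
  r=least_squares(lambda c:np.hypot(*(Q-c[:2]).T)-c[2],[607,364,33]);print(r.x,r.fun.round(1))
E
```

```text
[609.56471026 363.95472202] [-0.6  0.1  1.3 -0.3 -1.3]
[608.94567381 362.44434372  32.07163787] [-0.1 -0.3  1.1  0.3 -0.7 -0.3]
[607.82178677 359.29566913  33.42994393] [-0.1 -0.3  1.2  0.3 -0.8 -0.3]
```

>>> {"api": "send_rows", "payload": {"targets": [[[0.1,0.3,-2.5,0,5],[0.1,0.3,-4,0,5],[0.1,0.3,-4.4,0,5],[0.1,0.3,-4.6,0,5],[0.1,0.3,-4.8,0,5],[0.1,0.3,-4.9,0,5],[0.1,0.3,-4.9,0,5]]]}}

```text
clock: 15.28
eef_pos: [0.6089, 0.366, 0.0106]
tool_rot: [0.819, 0.574, 0.0, 0.0]
ft_force: [-0.3, -0.6, -2.4]
grip_width: 0.0635
```

>>> {"api": "send_rows", "payload": {"targets": [[[0,-0.1,-0.1,0,5],[0,-0.1,-0.2,0,5],[0,-0.1,-0.2,0,5]]]}}

```text
clock: 15.65
eef_pos: [0.6087, 0.3649, 0.0081]
tool_rot: [0.819, 0.574, -0.0, -0.0]
ft_force: [0.5, -0.0, 0.7]
grip_width: 0.0637
```

```bash
python3 - <<'E'
from h import *
im=vision.camera('wrist'); save(im,'w10.png'); o=bot.get_obs()
print(o['clock'],o['eef_pos'],o['ft_force'],o['grip_width'])
E
```

```text
15.7 [0.60870889 0.36488532 0.00820163] [0.03596113 0.22010061 0.14331717] 0.0633797324739541
```

View pics/w10.png

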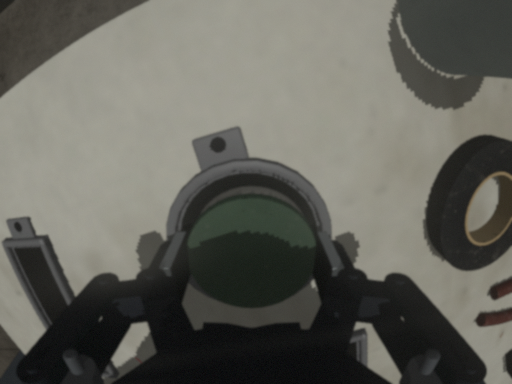

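>>> {"api": "send_rows", "payload": {"targets": [[[0,0,0,0,6.8],[0,0,0,0,7.5],[0,0,0,0,8.5],[0,0,0,0,8.5],[0,0,2,0,8.5],[0,0,6,0,8.5],[0,0,12,0,8.5],[0,0,12,0,8.5],[0,0,12,0,8.5]]]}}

```text
clock: 16.82
eef_pos: [0.6089, 0.365, 0.1287]
tool_rot: [0.819, 0.574, 0.0, 0.0]
ft_force: [-0.5, -0.3, -1.4]
grip_width: 0.085
```

```bash
python3 - <<'E'
from h import *
im=vision.camera('wrist'); save(im,'w11.png'); o=bot.get_obs()
print(o['clock'],o['eef_pos'],o['ft_force'])
E
```

```text
16.875 [0.60813792 0.3645783  0.12722885] [-0.56941497 -0.47765545 -1.0071022 ]
```

View pics/w11.png

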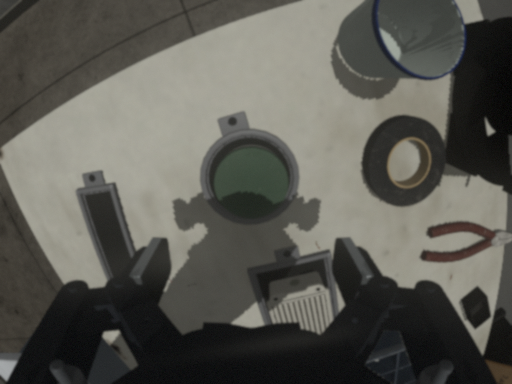

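>>> {"api": "send_rows", "payload": {"targets": [[[-6.2,-68.9,0,0.81,8.5],[-6.2,-68.9,0,0.81,8.5],[-6.2,-68.9,0,0.81,8.5],[-6.2,-68.9,0,0.81,8.5],[-6.2,-68.9,0,0.81,8.5],[-6.2,-68.9,0,0.81,8.5],[-6.2,-68.9,0,0.81,8.5],[-6.2,-68.9,0,0.81,8.5],[-6.2,-68.9,0,0.81,8.5],[-6.2,-68.9,0,0.81,8.5],[-6.2,-68.9,0,0.81,8.5],[-6.2,-68.9,0,0.81,8.5]]]}}

```text
clock: 18.38
eef_pos: [0.5445, -0.328, 0.1257]
tool_rot: [0.529, 0.848, -0.0, -0.002]
ft_force: [-0.0, 0.2, -0.5]
grip_width: 0.0852
```

>>> {"api": "send_rows", "payload": {"targets": [[[0,0,-3,0,8.5],[0,0,-4.5,0,8.5],[0,0,-4.5,0,8.5],[0,0,-4.5,0,8.5]]]}}

```text
clock: 18.88
eef_pos: [0.5473, -0.3235, 0.0838]
tool_rot: [0.526, 0.85, 0.0, 0.0]
ft_force: [-0.2, 0.3, -0.1]
grip_width: 0.0852
```

```bash
python3 - <<'E'
from h import *
im=vision.camera('wrist'); save(im,'w12.png'); o=bot.get_obs()
print(o['clock'],o['eef_pos'],o['ft_force'],R.from_quat(o['tool_rot']).as_matrix()[:,1])
E
```

```text
18.925 [ 0.54760363 -0.32382335  0.08429698] [-0.22334719  0.2008477  -0.7462732 ] [8.95199779e-01 4.45664230e-01 8.65725375e-04]
```

View pics/w12.png

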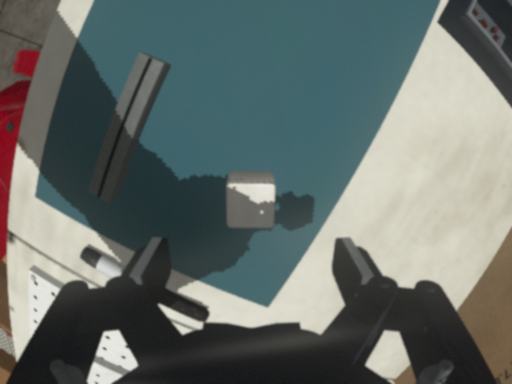

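```bash
python3 - <<'E'
from h import *
o=bot.get_obs(); print(o['eef_pos'])
P=np.array([at('wrist',p,.032,o)[:2]*1000 for p in [(227,184),(274,184),(275,228),(227,228)]]);print(P.round(1),P.mean(0))
# bar
Q=np.array([at('wrist',p,.022,o)[:2]*1000 for p in [(140,54),(170,66),(113,199),(92,191)]]);print(Q.round(1),Q.mean(0))
E
```

```text
[ 0.54760363 -0.32382335  0.08429698]
[[ 525.9 -316.5]
 [ 554.9 -302.1]
 [ 571.5 -331.6]
 [ 540.1 -347.2]] [ 548.0708595  -324.36380485]
[[ 429.5 -260.8]
 [ 454.1 -260.4]
 [ 449.5 -372.2]
 [ 429.7 -374.6]] [ 440.69092208 -316.98605088]
```

>>> {"api": "send_rows", "payload": {"targets": [[[0,0,-3,0,8.5],[0,0,-6,0,8.5],[0,0,-7.5,0,8.5],[0,0,-7.5,0,8.5],[0,0,-7.5,0,2.5],[0,0,-7.5,0,2.5],[0,0,-7.5,0,2.5],[0,0,-7.5,0,2.5],[0,0,-7.5,0,2.5],[0,0,-7.5,0,2.5]]]}}

```text
clock: 20.18
eef_pos: [0.5477, -0.3247, 0.0097]
tool_rot: [0.527, 0.85, -0.0, 0.001]
ft_force: [-1.2, -0.5, 6.3]
grip_width: 0.0346
```

>>> {"api": "send_rows", "payload": {"targets": [[[0,0,1,0,2.5],[0,0,3,0,2.5],[0,0,7,0,2.5],[0,0,9,0,2.5],[0,0,9,0,2.5],[0,0,9,0,2.5]]]}}

```text
clock: 20.92
eef_pos: [0.5458, -0.3235, 0.0968]
tool_rot: [0.527, 0.85, -0.0, -0.001]
ft_force: [0.5, 0.5, -2.7]
grip_width: 0.0348
```

```bash
python3 - <<'E'
from h import *
im=vision.camera('wrist'); save(im,'w13.png'); o=bot.get_obs()
print(o['clock'],o['eef_pos'],o['ft_force'],R.from_quat(o['tool_rot']).as_matrix()[:,1])
E
```

```text
20.975 [ 0.54554844 -0.32332143  0.09636057] [ 0.07630303  0.4579409  -1.71165327] [ 0.89561814  0.44481926 -0.00199381]
```

View pics/w13.png

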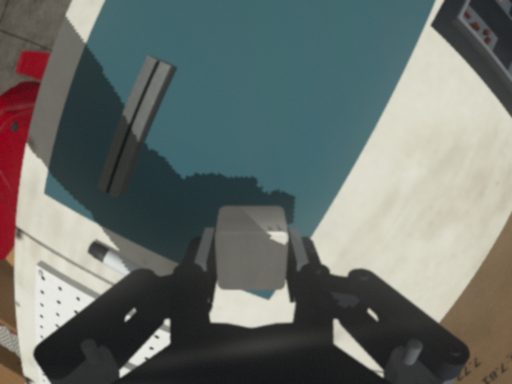

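>>> {"api": "send_rows", "payload": {"targets": [[[-11.5,47.4,0,-0.417,2.5],[-11.5,47.4,0,-0.417,2.5],[-11.5,47.4,0,-0.417,2.5],[-11.5,47.4,0,-0.417,2.5],[-11.5,47.4,0,-0.417,2.5],[-11.5,47.4,0,-0.417,2.5],[-11.5,47.4,0,-0.417,2.5],[-11.5,47.4,0,-0.417,2.5],[-11.5,47.4,-2,-0.417,2.5],[-11.5,47.4,-4,-0.417,2.5],[-11.5,47.4,-4,-0.417,2.5],[-11.5,47.4,-4,-0.417,2.5]]]}}

```text
clock: 22.48
eef_pos: [0.4317, 0.1498, 0.0582]
tool_rot: [0.691, 0.722, -0.0, -0.0]
ft_force: [0.9, -0.1, -2.2]
grip_width: 0.035
```

```bash
python3 - <<'E'
from h import *
im=vision.camera('wrist'); save(im,'w14.png'); o=bot.get_obs()
print(o['clock'],o['eef_pos'],o['ft_force'],R.from_quat(o['tool_rot']).as_matrix()[:,1])
E
```

```text
22.525 [0.43216913 0.14982994 0.05865105] [-0.24040653 -0.4536677  -2.18601993] [9.99052164e-01 4.35268997e-02 4.28185231e-04]
```

View pics/w14.png

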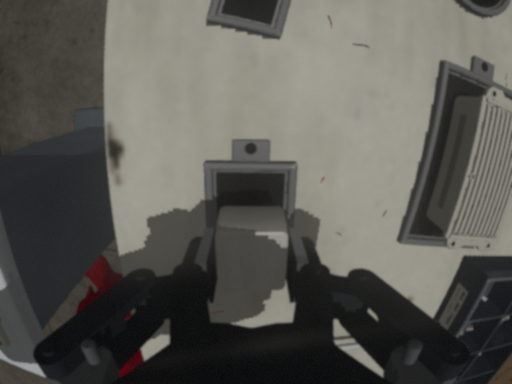

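```bash
python3 - <<'E'
from h import *
o=bot.get_obs(); print(o['eef_pos'])
P=np.array([at('wrist',p,.008,o)[:2]*1000 for p in [(205,162),(297,162)]]);a=np.radians(92.5);u=np.array([np.cos(a),np.sin(a)]);print(P,P.mean(0)-32*u)
Q=np.array([at('wrist',p,o['eef_pos'][2]+.0223,o)[:2]*1000 for p in [(217,206),(287,206)]]);print(Q,Q.mean(0)-18*u)
E
```

```text
[0.43216913 0.14982994 0.05865105]
[[400.05828231 180.99644917]
 [461.93632897 183.68191924]] [432.39312604 150.36964112]
[[416.18444971 179.60085034]
 [446.82899963 180.9230864 ]] [432.29187364 162.27910038]
```

```bash
python3 - <<'E'
from h import *
im=cv2.imread('pics/w14.png')
cv2.imwrite('pics/z14.png',cv2.resize(np.clip(im[140:340,180:330]*2.0,0,255).astype(np.uint8),None,fx=3,fy=3,interpolation=cv2.INTER_CUBIC))
E
```

```text
(no output)
```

View pics/z14.png

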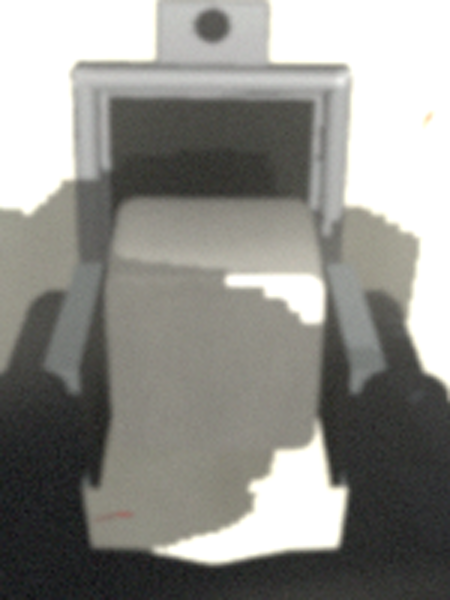

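```bash
python3 - <<'E'
from h import *
o=bot.get_obs()
Q=np.array([at('wrist',p,o['eef_pos'][2]+.0223,o)[:2]*1000 for p in [(216,231),(288,231),(286,289),(217,289)]]);print(Q,Q.mean(0))
E
```

```text
[[415.72363679 167.27383238]
 [448.39049232 168.67464622]
 [450.75506883 135.30599958]
 [415.85315334 133.81729581]] [432.68058782 151.2679435 ]
```

>>> {"api": "send_rows", "payload": {"targets": [[[0,0,-2,0,2.5],[0,0,-3.5,0,2.5],[0,0,-4.3,0,2.5],[0,0,-4.7,0,2.5],[0,0,-4.8,0,2.5],[0,0,-4.8,0,2.5]]]}}

```text
clock: 23.28
eef_pos: [0.4322, 0.1501, 0.0108]
tool_rot: [0.691, 0.722, 0.0, 0.0]
ft_force: [0.1, -0.3, -2.6]
grip_width: 0.0347
```

>>> {"api": "send_rows", "payload": {"targets": [[[0,0,-0.1,0,2.5],[0,0,-0.1,0,2.5],[0,0,-0.1,0,4],[0,0,-0.1,0,5.5],[0,0,0,0,6],[0,0,2,0,6],[0,0,6,0,8.5],[0,0,12,0,8.5],[0,0,12,0,8.5],[0,0,12,0,8.5]]]}}

```text
clock: 24.52
eef_pos: [0.4316, 0.1498, 0.1301]
tool_rot: [0.691, 0.722, 0.0, 0.0]
ft_force: [-0.5, 0.5, -0.2]
grip_width: 0.0849
```

```bash
python3 - <<'E'
from h import *
im=vision.camera('wrist'); save(im,'w15.png'); o=bot.get_obs()
print(o['clock'],o['eef_pos'],o['ft_force'])
E
```

```text
24.575 [0.43086734 0.14959594 0.12926431] [-0.2181251  -0.43993356  0.06792229]
```

View pics/w15.png

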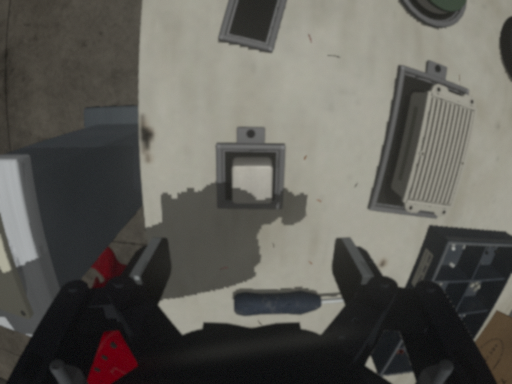

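>>> {"api": "send_rows", "payload": {"targets": [[[0.8,-46.8,0,-0.063,8.5],[0.8,-46.8,0,-0.063,8.5],[0.8,-46.8,0,-0.063,8.5],[0.8,-46.8,0,-0.063,8.5],[0.8,-46.8,0,-0.063,8.5],[0.8,-46.8,0,-0.063,8.5],[0.8,-46.8,0,-0.063,8.5],[0.8,-46.8,0,-0.063,8.5],[0.8,-46.8,-3,-0.063,8.5],[0.8,-46.8,-5,-0.063,8.5],[0.8,-46.8,-5,-0.063,8.5],[0.8,-46.8,-5,-0.063,8.5]]]}}

```text
clock: 26.08
eef_pos: [0.4396, -0.3178, 0.0799]
tool_rot: [0.714, 0.7, -0.0, -0.001]
ft_force: [-0.1, -0.5, 0.7]
grip_width: 0.085
```

```bash
python3 - <<'E'
from h import *
im=vision.camera('wrist'); save(im,'w16.png'); o=bot.get_obs()
print(o['clock'],o['eef_pos'],o['ft_force'],R.from_quat(o['tool_rot']).as_matrix()[:,1])
E
```

```text
26.125 [ 0.44009716 -0.31810267  0.08056419] [-0.34288098 -0.19630045  0.52997875] [ 9.99825126e-01 -1.86989912e-02  2.55194587e-04]
```

View pics/w16.png

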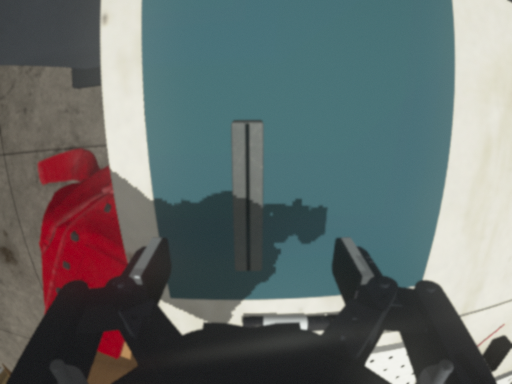

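```bash
python3 - <<'E'
from h import *
o=bot.get_obs(); print(o['eef_pos'])
P=np.array([at('wrist',p,.022,o)[:2]*1000 for p in [(233,122),(263,122),(260,271),(235,271)]]);print(P.round(1),P.mean(0));d=P[0]+P[1]-P[2]-P[3];print(np.linalg.norm(d)/2,np.degrees(np.arctan2(d[1],d[0])))
E
```

```text
[ 0.44009716 -0.31810267  0.08056419]
[[ 429.2 -259.5]
 [ 449.5 -259.9]
 [ 446.5 -378. ]
 [ 426.2 -377.7]] [ 437.85975692 -318.75051234]
118.22831726964172 88.52715759027318
```

>>> {"api": "send_rows", "payload": {"targets": [[[-0.2,0,-3,0,8.5],[-0.2,0,-6,0,8.5],[-0.2,0,-7,0,8.5],[-0.2,0,-7,0,8.5],[-0.2,0,-7,0,1],[-0.2,0,-7,0,1],[-0.2,0,-7,0,1],[-0.2,0,-7,0,1],[-0.2,0,-7,0,1],[-0.2,0,-7,0,1],[-0.2,0,-7,0,1]]]}}

```text
clock: 27.5
eef_pos: [0.4383, -0.3184, 0.0111]
tool_rot: [0.714, 0.7, 0.0, 0.001]
ft_force: [-0.4, 0.5, 5.0]
grip_width: 0.0203
```

>>> {"api": "send_rows", "payload": {"targets": [[[0,0,1,0,1],[0,0,3,0,1],[0,0,7,0,1],[0,0,9,0,1],[0,0,9,0,1],[0,0,9,0,1]]]}}

```text
clock: 28.25
eef_pos: [0.437, -0.3175, 0.0993]
tool_rot: [0.714, 0.7, -0.0, -0.001]
ft_force: [0.4, -0.1, -1.0]
grip_width: 0.0202
```

```bash
python3 - <<'E'
from h import *
im=vision.camera('wrist'); save(im,'w17.png'); o=bot.get_obs()
print(o['clock'],o['eef_pos'],o['ft_force'],R.from_quat(o['tool_rot']).as_matrix()[:,1])
E
```

```text
28.3 [ 0.43679111 -0.31735502  0.09888289] [-0.26443515  0.95102572 -1.61322694] [ 0.99981674 -0.01899736 -0.00236262]
```

View pics/w17.png

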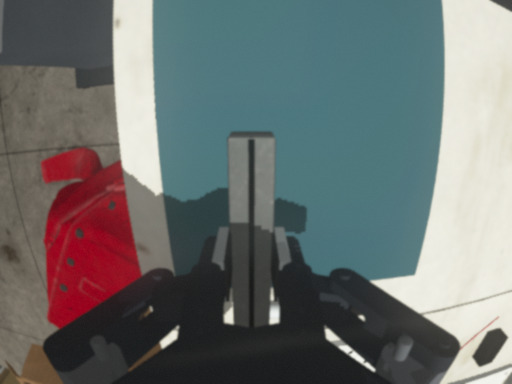

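>>> {"api": "send_rows", "payload": {"targets": [[[0,65.9,1,-0.187,1],[0,65.9,1,-0.187,1],[0,65.9,1,-0.187,1],[0,65.9,1,-0.187,1],[0,65.9,1,-0.187,1],[0,65.9,1,-0.187,1],[0,65.9,1,-0.187,1],[0,65.9,1,-0.187,1],[0,65.9,1,-0.187,1],[0,65.9,1,-0.187,1],[0,65.9,1,-0.187,1],[0,65.9,0,-0.187,1]]]}}

```text
clock: 29.8
eef_pos: [0.4374, 0.3438, 0.0992]
tool_rot: [0.775, 0.632, 0.0, -0.0]
ft_force: [-0.0, -1.1, -2.2]
grip_width: 0.0199
```

>>> {"api": "send_rows", "payload": {"targets": [[[0,0,-3,0,1],[0,0,-4.5,0,1],[0,0,-4.5,0,1],[0,0,-4.5,0,1]]]}}

```text
clock: 30.3
eef_pos: [0.4384, 0.3407, 0.0559]
tool_rot: [0.776, 0.63, 0.0, 0.0]
ft_force: [-0.0, -0.5, -0.5]
grip_width: 0.02
```

```bash
python3 - <<'E'
from h import *
im=vision.camera('wrist'); save(im,'w18.png'); o=bot.get_obs()
print(o['clock'],o['eef_pos'],o['ft_force'],R.from_quat(o['tool_rot']).as_matrix()[:,1])
E
```

```text
30.35 [0.43862207 0.34101919 0.05628961] [-0.57406005  0.16187553 -0.74475478] [ 0.97870669 -0.20526036  0.00118662]
```

View pics/w18.png

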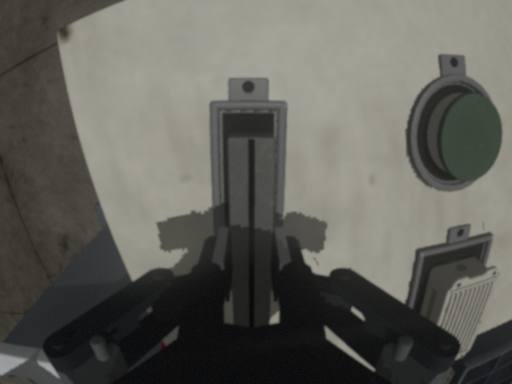

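```bash
python3 - <<'E'
from h import *
o=bot.get_obs(); print(o['eef_pos'])
a=np.radians(78.2);u=np.array([np.cos(a),np.sin(a)])
P=np.array([at('wrist',p,.008,o)[:2]*1000 for p in [(211,101),(286,101)]]);print(P,P.mean(0)-73*u)
L=np.array([at('wrist',p,.008,o)[:2]*1000 for p in [(213,200),(284,200)]]);d=P.mean(0)-L.mean(0);print('dir',np.degrees(np.arctan2(d[1],d[0])))
Q=np.array([at('wrist',p,o['eef_pos'][2]+.0109,o)[:2]*1000 for p in [(228,139),(274,139),(269,326),(233,326)]]);print(Q,Q[:2].mean(0)-59*u,Q.mean(0))
im=cv2.imread('pics/w18.png')
cv2.imwrite('pics/z18.png',cv2.resize(np.clip(im[80:340,180:320]*2.0,0,255).astype(np.uint8),None,fx=2.3,fy=2.3,interpolation=cv2.INTER_CUBIC))
E
```

```text
[0.43862207 0.34101919 0.05628961]
[[428.93925208 418.09625931]
 [475.6935434  408.20886577]] [437.38818596 341.69524316]
dir 78.03713176389716
[[440.604538   399.95171161]
 [460.76187307 395.71895439]
 [438.43700289 286.36447856]
 [417.0835052  290.87035122]] [438.61793847 340.08215707] [439.22172979 343.22637395]
```

View pics/z18.png

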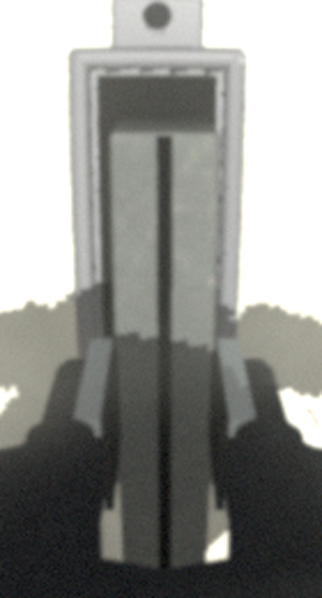

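>>> {"api": "send_rows", "payload": {"targets": [[[-0.1,0,-2,0,1],[-0.1,0,-3.3,0,1],[-0.1,0,-4,0,1],[-0.1,0,-4.3,0,1],[-0.1,0,-4.5,0,1],[-0.1,0,-4.5,0,1]]]}}

```text
clock: 31.1
eef_pos: [0.4368, 0.3409, 0.0121]
tool_rot: [0.776, 0.631, 0.0, 0.0]
ft_force: [-3.1, -2.9, 8.9]
grip_width: 0.0202
```

Contact at the expected height; releasing.

>>> {"api": "send_rows", "payload": {"targets": [[[0,0,0,0,1],[0,0,0,0,2.6],[0,0,0,0,3.5],[0,0,0.1,0,4],[0,0,2,0,4.5],[0,0,6,0,6],[0,0,12,0,8.5],[0,0,12,0,8.5],[0,0,12,0,8.5]]]}}

```text
clock: 32.22
eef_pos: [0.4367, 0.3409, 0.1303]
tool_rot: [0.776, 0.631, 0.0, 0.0]
ft_force: [0.2, 0.0, -1.2]
grip_width: 0.085
```

```bash
python3 - <<'E'
from h import *
im=vision.camera('wrist'); save(im,'w19.png'); o=bot.get_obs()
print(o['clock'],o['eef_pos'],o['ft_force'])
E
```

```text
32.275 [0.43608558 0.34040943 0.12925746] [0.00740159 0.59101777 0.19912278]
```

View pics/w19.png

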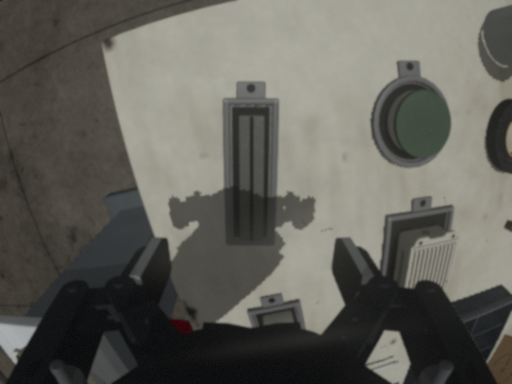

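>>> {"api": "send_rows", "payload": {"targets": [[[-10,-20,18,0,8.5],[-10,-20,18,0,8.5],[-10,-20,18,0,8.5],[-10,-20,18,0,8.5],[-10,-20,18,0,8.5],[-10,-20,18,0,8.5],[-10,-20,18,0,8.5],[-10,-20,18,0,8.5]]]}}

```text
clock: 33.28
eef_pos: [0.3365, 0.1413, 0.3086]
tool_rot: [0.776, 0.631, -0.002, -0.001]
ft_force: [-0.3, 0.2, -0.2]
grip_width: 0.0849
```

```bash
python3 - <<'E'
from h import *
im=vision.camera('top'); s=vision.camera('scene')
save(cv2.resize(im[130:250,100:395],None,fx=2.7,fy=2.7,interpolation=cv2.INTER_CUBIC),'t20.png')
save(cv2.resize(s[120:290,70:430],None,fx=2.2,fy=2.2,interpolation=cv2.INTER_CUBIC),'s20.png')
for n,z in dict(screwdriver_mid=.0145,marker_mid=.0085,driver_mid=.042,bar_mid=.023,block_mid=.033,tin_mid=.025).items():
    print(n,[(np.round(d['uv'],1),round(d['score'],2),np.round(at('top',d['uv'],z),3)[:2]) for d in vision.boxes_of(n,'top')[:2]])
print(bot.get_obs()['clock'])
E
```

```text
screwdriver_mid [(array([239.9, 207.2]), 0.76, array([0.449, 0.009]))]
marker_mid [(array([380.2, 197.7]), 0.45, array([ 0.496, -0.459]))]
driver_mid [(array([184. , 162.4]), 0.92, array([0.587, 0.195]))]
bar_mid [(array([379.2, 199. ]), 0.22, array([ 0.489, -0.451]))]
block_mid []
tin_mid [(array([135.3, 156.9]), 0.82, array([0.605, 0.36 ]))]
33.675
```

View pics/t20.png

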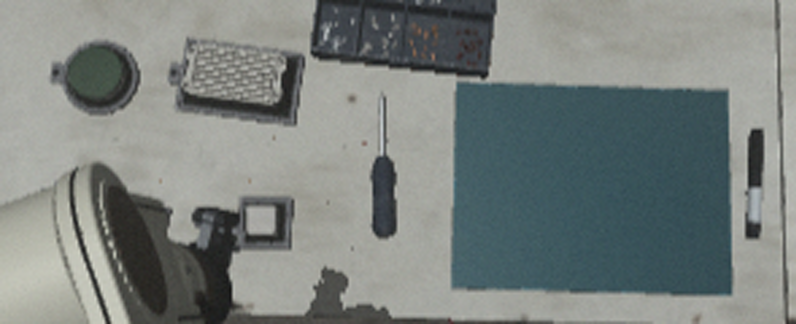

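View pics/s20.png

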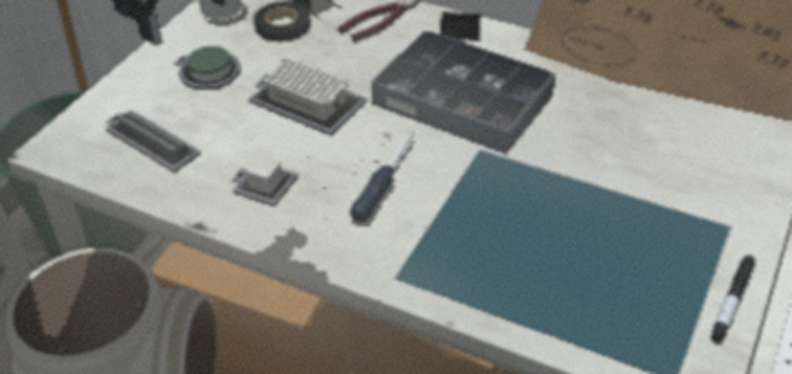

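```bash
python3 - <<'E'
from h import *
im=vision.camera('top'); v=im.max(2); hsv=cv2.cvtColor(im,cv2.COLOR_RGB2HSV)
c=im[138:182,155:218]; save(cv2.resize(c,None,fx=12,fy=12,interpolation=cv2.INTER_CUBIC),'d21.png')
c=im[140:180,115:160]; save(cv2.resize(c,None,fx=12,fy=12,interpolation=cv2.INTER_CUBIC),'d22.png')
a=np.radians(84.4);y=np.array([np.cos(a),np.sin(a)]);x=np.array([y[1],-y[0]])
for nm,hx,hy,z,cen in [('driver',32,61,.042,(607,190)),('rim',40,69,.008,(607,190))]:
    print(nm,[(np.round((proj('top',[*(np.array(cen)+sx*hx*x+sy*hy*y)/1000,z])[0]-[155,138]+.5)*12)).tolist() for sx,sy in((-1,1),(1,1),(1,-1),(-1,-1))])
E
```

```text
driver [[134.0, 315.0], [173.0, 88.0], [616.0, 145.0], [581.0, 372.0]]
rim [[130.0, 366.0], [177.0, 90.0], [663.0, 153.0], [621.0, 429.0]]
```

View pics/d21.png

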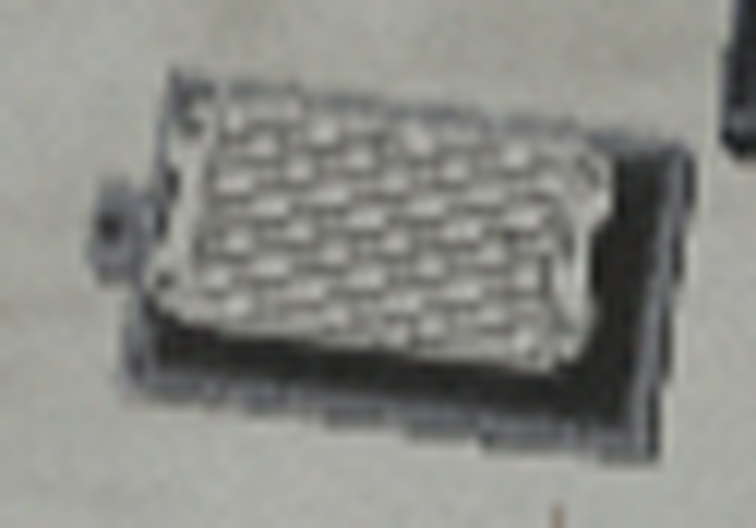

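View pics/d22.png

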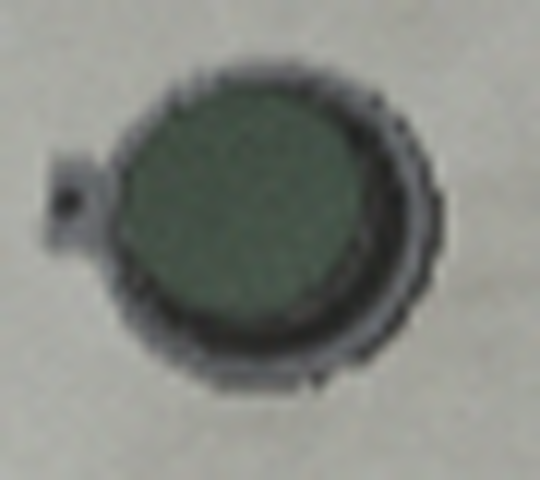

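```bash
python3 - <<'E'
from h import *
print(proj('top',[.6075,.364,.025])[0], (245/12+115-.5,200/12+140-.5))
print(bot.job_done())
E
```

```text
[134.01376019 156.00933118] (134.91666666666666, 156.16666666666666)
the job is handed in; nothing more can be done
None
```

All four pieces are set down in their trays: the driver in the large, the tin in the round, the block in the square and the bar in the slim. I handed the job in at about 34 s. `job_done()` reported no verdict.

**Placement:** The last top and scene pictures, and a wrist picture after each release, show every piece flat inside its rim.
- The driver's and tin's top-view positions match the well centres to about 1–2 px (3–6 mm).
- I did not recompute the block's and bar's positions after release. Just before lowering, both were within about 2 mm of centre.

**Screwdriver and marker:** Both look unmoved. The detector shifted by no more than about 9 mm for either, which is about its usual scatter.

**Checks that disagreed:**
- **Network reports:** In the last top picture the arm covered the bar, and the network reported the marker in its place with a low score. It missed the block, though the block shows in its tray. It also put the driver about 2 cm short in x. My own corner check of the picture puts the driver at the well centre.
- **Tin in the grip:** While held, the tin measured slightly off level, or a few millimetres lower than assumed. After release it looked flat.

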